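# Clear the stage nut and find the socket key that fits

### The job

Slide the microscope stand's black carriage all the way to its stop by the lamp housing so the hex nut under it is free, then try the socket keys from the tray on the nut until you find the one that fits. Stand any key that does not fit back upright in the tray, leave the other things on the bench where they are, and finish while still holding the right key by its grip, upright, fully home on the nut's flange and lightly pressed down.

Things in the scene. Friction and masses are not known exactly. Their poses are not given: they have to be found in the camera images.
- stand: Microscope stage stand fixed to the bench: cream base 150 (x) x 260 (y) x 30 mm tall, origin at centre of its underside, z up. Two steel rails along y (tops 56 mm up) carry the black carriage. The nut stands on a flat boss (60 mm across, top 34 mm up) between the rails, 75 mm from the origin along +y; a cream lamp housing, 62 mm tall, closes the -y end. Place and yaw vary.
- nut (a point): Hex nut of the stand, under the carriage at first. Point: on its axis, on its round flange (27.2 mm across, 5 thick), 39 mm above the bench, where a fitting key's rim rests. Axes as the stand. Hexagon rises 12 mm, flats facing x and every 60 deg, top 4 mm chamfered; size not told. A small key stays on top (12 mm high); a large one drops past the flange to the boss (5 mm low).
- carriage (a joint): Black carriage along its rails in m: 0 right over the nut, grows as it slides along the stand's -y direction; the stop by the lamp housing is at 0.11. It starts between 0 and 0.04, covering the nut. About 3 N of friction; it stays where it is left.
- knob_top (a point): Centre of the top of the carriage's upright round aluminium knob, 22 mm across and 38 mm tall (from the carriage plate, top 64 mm above the bench, up to 102 mm). The plate is 124 (x) x 90 (y) mm, 8 thick, the knob at its middle.
- tray: Shallow aluminium tray fixed to the bench, 150 (x) x 230 (y) mm, rim 14 mm tall, walls and floor 4 mm thick. Origin at the centre of its underside, z up. The keys stand in a row along its y, 66 mm apart, in any order.
- key_a: Steel socket key, one of three alike outside, mouth down in the tray. Origin: centre of its lower rim, z up. Hex tube 39 mm across flats, 30 tall; round collar 44 across to 38; grip bar 38 to 78 mm up, 14 thick (x), 34 wide (y). 0.18-0.28 kg. Hex opening below, 30 deep, flats facing x and every 60 deg, size not told: one key fits (2.5 mm wider than the nut), one is too small, one too large.
- key_b: Steel socket key, one of three alike outside, mouth down in the tray. Origin: centre of its lower rim, z up. Hex tube 39 mm across flats, 30 tall; round collar 44 across to 38; grip bar 38 to 78 mm up, 14 thick (x), 34 wide (y). 0.18-0.28 kg. Hex opening below, 30 deep, flats facing x and every 60 deg, size not told: one key fits (2.5 mm wider than the nut), one is too small, one too large.
- key_c: Steel socket key, one of three alike outside, mouth down in the tray. Origin: centre of its lower rim, z up. Hex tube 39 mm across flats, 30 tall; round collar 44 across to 38; grip bar 38 to 78 mm up, 14 thick (x), 34 wide (y). 0.18-0.28 kg. Hex opening below, 30 deep, flats facing x and every 60 deg, size not told: one key fits (2.5 mm wider than the nut), one is too small, one too large.
- eyepiece: Bystander: black eyepiece standing on the bench, 34 mm across, 45 mm tall.
- objective: Bystander: steel objective lens standing on the bench, 28 mm across, 42 mm tall.
- jar: Bystander: small glass jar, 48 mm across, 70 mm tall.
- slide_box: Bystander: white slide box 80 x 100 x 35 mm.
- screwdriver: Bystander: screwdriver lying on the bench, about 160 mm long.
- dish: Bystander: glass dish 70 mm across, 18 mm tall.
Mind the look-alikes: they are no part of the job. Leave any yellow look-alike of the key_b alone. Leave any purple look-alike of the key_c alone.

How it is judged:
By the outcome, as a careful person would: the job done as asked, in the order asked, and still so for the second after the job is handed in, while the arm keeps its last pose, push and grip.
It also fails if it takes over 72 s, if anything falls off the work surface, if the arm or the gripper's body presses on something with over 40 N, if the wrist force passes 120 N, or if a joint passes its speed limit or range.

### The arm

A 6-joint arm with a two-finger parallel gripper is mounted at the origin on the work surface. World frame = base frame: x ahead of the robot, y to its left, z up, the work surface at z = 0. Lengths are in m, angles in degrees, forces in N, time in s.
With the tool pointing down it reaches from about 0.25 to 0.725 m from the base axis. Payload 9.7 kg.
Tool frame: the origin (TCP) lies at the very end of the fingers, on their centre line; the grasp point (between the pads) lies 19 mm behind it; x points along the fingers, z is the direction in which the jaws open and shut, and the axes are right-handed (so a half turn about x gives the same grasp; the last joint's range is limited). The gripper opens to 85 mm and grips with 20 to 120 N. Pads are 22 mm wide; open, the fingers measure 114 mm over their backs; the gripper's body (76 mm by 85 mm) begins 54 mm behind the grasp point. The pads swing forward as they close: fully open they stand 13 mm farther back than shut.
Start: joints at [-68.354, 4.979, 10.078, 95.1, 0, 90], TCP at [0.203, -0.511, 0.231] pointing down, gripper open.
Joint ranges: [-179.16, 179.16], [-48.56, 103.87], [-65.8, 70.77], [-126.05, 130.52], [-82.76, 87.17], [-180, 180]. Speed limits (degrees/s): [127.2, 127.2, 147.25, 180, 180, 180].

### API

Orientations are given as [roll, pitch, yaw] about the fixed x, y, z axes, in that order (R = Rz(yaw) Ry(pitch) Rx(roll)).
In Python, from workcell import sensors, vision, job_done gives the robot as it stands.
- The arm moves only by the tool carry_out, never from a script. Its argument "increments" is a list of rows, each a list of 7 numbers: the turn, a rotation vector about the tool's x, y, z in degrees, then the shift along the tool's x, y, z in mm, then the opening in per cent of the stroke, from 0 (shut) to 100 (fully open). A call has 1 to 12 rows; each row shifts and turns the commanded pose from where the row before left it, along the tool's axes as they then stand; what a row does not reach is not made up. A row lasts 1/8 s, in which the tool goes at most 62.5 mm and 10.7 degrees, less where a joint would pass 70% of its speed; a pose out of reach is approached as far as the arm can. A call is refused whole if a number of a shift passes 62.5 or a number of a turn 10.7, either way. A call with a gripper value outside its range is refused whole. The fingers move at their own pace and stop on an object; "squeeze" is the grip in N (left out, the last holds). Time passes only in rows, so rows that do not move let the fingers close. It gives the time, the measured TCP pose, the force and the opening at its end, in the units of the state.
- sensors.get_obs(): the state, without advancing time (a new reading comes with each control period).
- vision.camera(name): name is "side" or "top" or "wrist"; returns the picture (384x512x3 uint8, red, green, blue); there is no depth.
- vision.calibration(name): a dict with "camera_matrix" (3x3 intrinsics, pixels), "dist" ([k1, k2, p1, p2, k3] as OpenCV has them; the pictures are not rectified), "extrinsics" (4x4, takes a point from world to camera coordinates); the wrist camera has in their place "mount" (4x4, takes a point from camera to tool coordinates, whose origin is the TCP and whose axes are the tool frame's). Camera axes: x right, y up, looking along -z (the intrinsics and any distortion apply to the point x, -y, -z); pixel columns grow to the right and rows downward; lengths in m; the calibration is good to about 2 mm. A picture is of the moment at which its call begins: read the wrist's pose just before it. calibration takes no time and is no camera call.
- job_done(): hands the job in, once; it reports no verdict.
The state is a dict: "time": time; "q": joint angles; "qd": joint speeds; "joint_efforts": joint torques, N m; "ee_pos": TCP position; "tcp_rot": TCP orientation; "wrist_force": force on the tool from outside, world axes, zero at the start; "torque": the same for the moment, N m; "opening": finger opening in m.
Only numpy, scipy, OpenCV 4.12 (cv2) and the standard library are available. Lean on these libraries where they do the work, as an engineer would, in place of code of your own. Each camera call takes 0.05 s, during which the arm holds its last target.

## Working session

There is one attempt and no reset: what is moved stays moved. The work goes in short steps, Python scripts to look and compute and a tool call to move; the robot and the scene stay as the last step left them, time stands still between calls to the robot, and variables do not carry over. Pictures are saved under pics/ and viewed, and the job is handed in when it is done.

Besides the shell and the picture viewer there is one more tool, called after "Call:" as name(argument=value, ...), one argument or row to a line, values as JSON. carry_out: Moves the arm, as the interface text tells. Its arguments: {"type":"object","properties":{"increments":{"type":"array"},"squeeze":{"type":"number"}},"required":["increments"]}

```bash
mkdir -p pics && ls
python3 - <<'E'
from workcell import sensors, vision
import cv2, numpy as np
print(sensors.get_obs())
for n in ("side","top","wrist"):
    im=vision.camera(n); cv2.imwrite(f"pics/{n}0.png",im[:,:,::-1]); 
    print(n,vision.calibration(n))
E
```

```text
pics
{'time': 0.0, 'q': array([-6.83580222e+01,  5.01179410e+00,  1.00336898e+01,  9.50987122e+01,
        2.49400894e-04,  9.00003267e+01]), 'qd': array([-0.11648252,  0.1094821 , -0.09598667, -0.00171876,  0.05351663,
       -0.02049023]), 'joint_efforts': array([-1.01330825e-03, -5.20394075e+01,  4.64805436e+01,  1.63160800e-02,
       -5.47829848e-05, -1.64475853e-05]), 'ee_pos': array([ 0.2027606 , -0.51101726,  0.23056956]), 'tcp_rot': array([179.81430468,  89.92318309, 111.45595561]), 'wrist_force': array([-0.64363509,  0.29382675,  0.62349272]), 'torque': array([-0.01444792, -0.00788268, -0.00178395]), 'opening': 0.08546762236039411}
side {'camera_matrix': array([[408.2308034 ,   0.        , 257.30846862],
       [  0.        , 408.2308034 , 195.32026638],
       [  0.        ,   0.        ,   1.        ]]), 'dist': array([0.02714209, 0.        , 0.        , 0.        , 0.        ]), 'extrinsics': array([[ 0.97081492, -0.23874997,  0.02273433, -0.52696154],
       [ 0.11471442,  0.54551153,  0.83021549, -0.1903934 ],
       [-0.21061576, -0.80337763,  0.5569788 , -0.75894326]
[... 495 characters left out ...]
0.99514075, -0.90454226],
       [ 0.        ,  0.        ,  0.        ,  1.        ]])}
wrist {'camera_matrix': array([[283.97012037,   0.        , 255.34836455],
       [  0.        , 283.97012037, 188.13458317],
       [  0.        ,   0.        ,   1.        ]]), 'dist': array([-0.04634597,  0.        ,  0.        ,  0.        ,  0.        ]), 'mount': array([[ 7.80754132e-04,  2.98321339e-01, -9.54465174e-01,
        -1.43083569e-01],
       [ 9.97733086e-04,  9.54464758e-01,  2.98322025e-01,
         7.64132014e-02],
       [ 9.99999197e-01, -1.18521764e-03,  4.47557234e-04,
         6.63098588e-04],
       [ 0.00000000e+00,  0.00000000e+00,  0.00000000e+00,
         1.00000000e+00]])}
```

View pics/side0.png

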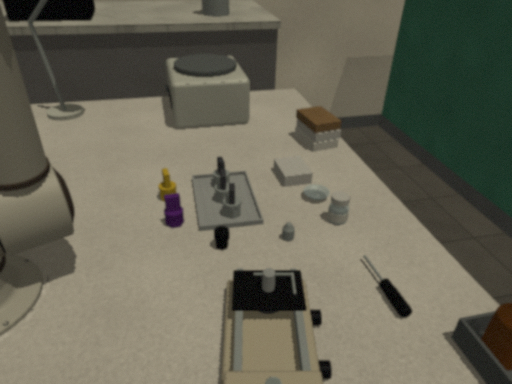

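View pics/top0.png

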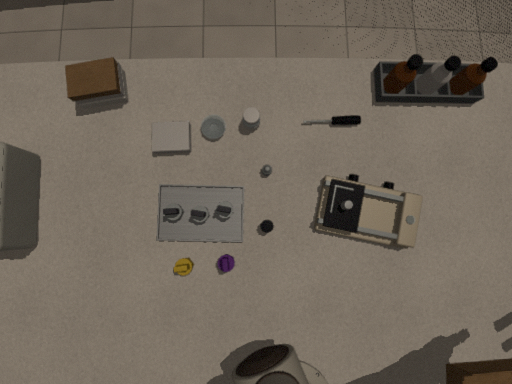

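View pics/wrist0.png

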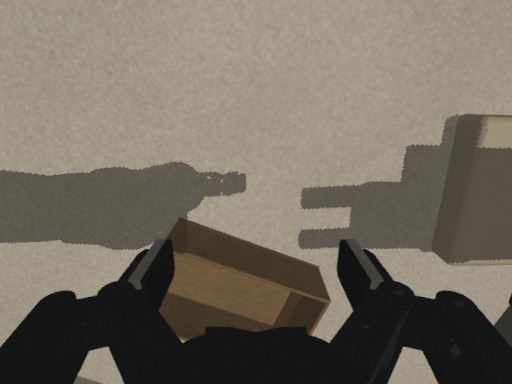

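The side and top views show the stand at the right (top px ~370,210, lamp housing on its right end), with the carriage knob at top px (348,205). The tray with three keys is near (200,213). The look-alikes are yellow at (183,267) and purple at (227,263).

```bash
cat > h.py <<'E'
from workcell import sensors, vision
import cv2, numpy as np
from scipy.spatial.transform import Rotation as Ro
def pose(o=None):
    o=o or sensors.get_obs()
    T=np.eye(4);T[:3,:3]=Ro.from_euler('xyz',o['tcp_rot'],degrees=True).as_matrix();T[:3,3]=o['ee_pos'];return T
def ext(n,T=None):
    c=vision.calibration(n)
    if n=='wrist': 
        return np.linalg.inv((T if T is not None else pose())@c['mount'])
    return c['extrinsics']
def ray(n,uv,T=None):
    c=vision.calibration(n);E=ext(n,T)
    p=cv2.undistortPoints(np.array(uv,float).reshape(-1,1,2),c['camera_matrix'],c['dist']).reshape(-1,2)
    d=np.c_[p[:,0],-p[:,1],-np.ones(len(p))]
    R=E[:3,:3];o=-R.T@E[:3,3]
    return o,d@R
def onplane(n,uv,z,T=None):
    o,d=ray(n,uv,T);s=(z-o[2])/d[:,2];return (o+d*s[:,None])
def proj(n,P,T=None):
    c=vision.calibration(n);E=ext(n,T);P=np.atleast_2d(P)
    q=P@E[:3,:3].T+E[:3,3];q=q*[1,-1,-1]
    return cv2.projectPoints(q.reshape(-1,1,3),np.zeros(3),np.zeros(3),c['camera_matrix'],c['dist'])[0].reshape(-1,2)
def grab(n,f):
    T=pose();im=vision.camera(n);cv2.imwrite(f'pics/{f}.png',im[:,:,::-1]);np.savez(f'pics/{f}.npz',T=T);return im,T
E
python3 - <<'E'
import cv2
a=cv2.imread('pics/top0.png');
cv2.imwrite('pics/t0s.png',cv2.resize(a[165:255,305:430],None,fx=6,fy=6,interpolation=2))
cv2.imwrite('pics/t0t.png',cv2.resize(a[175:280,145:285],None,fx=5.5,fy=5.5,interpolation=2))
E
```

```text
(no output)
```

View pics/t0s.png

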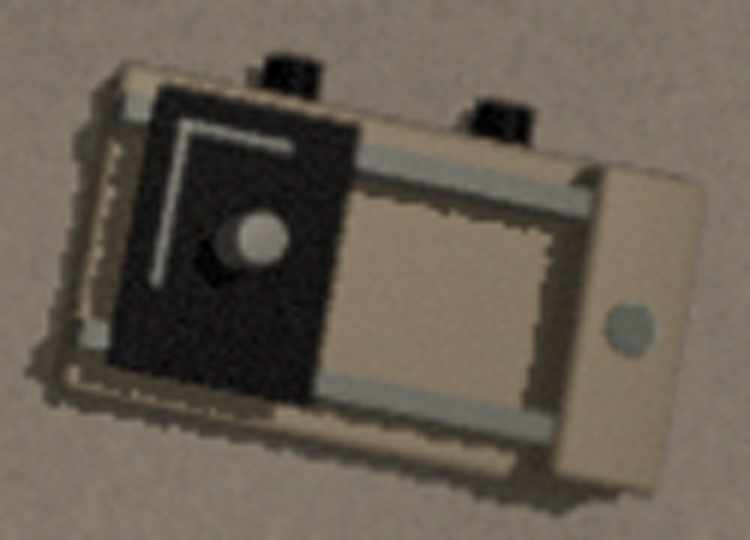

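View pics/t0t.png

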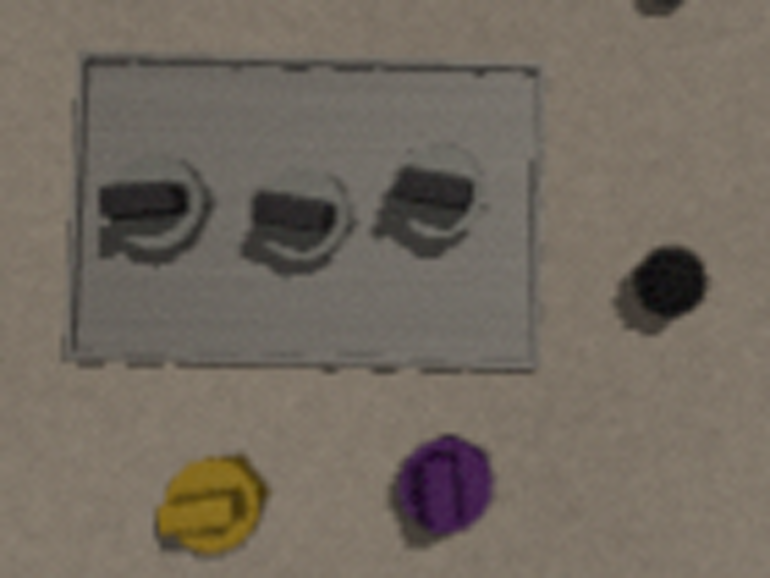

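Run:
```python
from h import *
def z2p(z,x0,y0,f): return (np.array(z,float)+.5)/f-.5+[x0,y0]
k=onplane('top',z2p([[262,238]],305,165,6),.102);print('knob',k)
c=onplane('top',z2p([[160,88],[358,125],[312,405],[108,365]],305,165,6),.064);print(c,c.mean(0))
e=[c[0]-c[1],c[3]-c[2],c[0]-c[3],c[1]-c[2]]
for v in e: print(np.linalg.norm(v),np.degrees(np.arctan2(v[1],v[0])))
l=onplane('top',z2p([[605,165],[703,182],[655,495],[558,475]],305,165,6),.062);print(l,l.mean(0))
t=onplane('top',z2p([[83,55],[541,67],[535,371],[68,361]],145,175,5.5),.014);print('tray',t,t.mean(0))
for i,j in ((0,1),(3,2),(0,3),(1,2)):
    v=t[i]-t[j];print(np.linalg.norm(v),np.degrees(np.arctan2(v[1],v[0])))
# grip tops
g=onplane('top',z2p([[142,200],[294,212],[434,188]],145,175,5.5),.078);print('keys',g)
o=sensors.get_obs();T=pose(o);print(np.round(T,3))
```

```text
knob [[ 0.52304704 -0.14951467  0.102     ]]
[[ 0.59041358 -0.11843766  0.064     ]
 [ 0.57356467 -0.20446527  0.064     ]
 [ 0.45390395 -0.17953838  0.064     ]
 [ 0.4723739  -0.09223168  0.064     ]] [ 0.52256403 -0.14866825  0.064     ]
0.08766205276279355 78.91862469195097
0.08923900088967383 78.05505656844008
0.12091369117796183 -12.517216329939533
0.12222945012312822 -11.76717519563842
[[ 0.55519947 -0.3147589   0.062     ]
 [ 0.54723656 -0.35900932  0.062     ]
 [ 0.41213437 -0.33008353  0.062     ]
 [ 0.42176431 -0.28708566  0.062     ]] [ 0.48408368 -0.32273435  0.062     ]
tray [[0.58755493 0.33336915 0.014     ]
 [0.57909299 0.10963004 0.014     ]
 [0.43167817 0.11403447 0.014     ]
 [0.4391373  0.33910866 0.014     ]] [0.50936584 0.22403558 0.014     ]
0.2238990698847459 87.83407408056834
0.22519775452341675 88.10186964930503
0.14852856589147878 -2.2146022899248567
0.14748060243977582 -1.7113638570015615
keys [[0.51332794 0.28949452 0.078     ]
 [0.50713073 0.22074131 0.078     ]
 [0.51722548 0.15750667 0.078     ]]
[[-0.     0.929  0.369  0.203]
 [ 0.001  0.369 -0.929 -0.511]
 [-1.     0.    -0.001  0.231]
 [ 0.     0.     0.     1.   ]]
```

```bash
cat >> h.py <<'E'
def plan(tgt,ang,show=True):
    """turn about tool x, then shift in tool axes, from measured pose; ang = world angle of tool z"""
    o=sensors.get_obs();T=pose(o);cur=np.degrees(np.arctan2(T[1,2],T[0,2]))
    d=(ang-cur+180)%360-180
    a=np.radians(ang);z=np.array([np.cos(a),np.sin(a),0]);x=np.array([0,0,-1.]);y=np.cross(z,x)
    v=np.array(tgt)-o['ee_pos']
    print('t',round(o['time'],2),'pos',np.round(o['ee_pos']*1000,1),'ang',round(cur,2),'| turn x',round(-d,2),'shift',np.round(1000*np.array([v@x,v@y,v@z]),1),'tilt',np.round(T[:2,0],4),'F',np.round(o['wrist_force'],1),'op',round(o['opening']*1000,1))
E
python3 -c "
from h import *
plan([.530,-.115,.2],-12)"
```

```text
t 0.15 pos [ 202.8 -511.   230.7] ang -68.35 | turn x -56.35 shift [ 30.7 455.4 237.7] tilt [-0.0004  0.0011] F [-0.6 -0.4 -0.3] op 85.3
```

Call:
carry_out(
  increments=[
    [-9.4, 0, 0, 0, 0, 0, 0],
    [-9.4, 0, 0, 0, 0, 0, 0],
    [-9.4, 0, 0, 0, 0, 0, 0],
    [-9.4, 0, 0, 0, 0, 0, 0],
    [-9.4, 0, 0, 0, 0, 0, 0],
    [-9.4, 0, 0, 0, 0, 0, 0],
    [0, 0, 0, 5, 40, 20, 0],
    [0, 0, 0, 5, 40, 20, 0],
    [0, 0, 0, 5, 40, 20, 0],
    [0, 0, 0, 5, 40, 20, 0],
    [0, 0, 0, 5, 40, 20, 0],
    [0, 0, 0, 5, 40, 20, 0],
  ],
  squeeze=30,
)

```text
time: 1.65
ee_pos: [0.3706, -0.3, 0.201]
tcp_rot: [132.2, 90.0, 120.3]
wrist_force: [0.8, -0.6, -0.2]
opening: -0.0001
```

```bash
python3 -c "
from h import *
plan([.530,-.115,.2],-12);print(sensors.get_obs()['q'])"
```

```text
t 1.65 pos [ 370.6 -300.   201. ] ang -11.96 | turn x 0.04 shift [  1.  214.1 117.4] tilt [-0.      0.0001] F [ 0.8 -0.6 -0.2] op -0.1
[-3.89861801e+01 -5.54202537e+00 -3.76773580e+00  9.17789731e+01
  1.77416346e-03  6.29719830e+01]
```

Call:
carry_out(
  increments=[
    [0, 0, 0, 0, 43, 23.5, 0],
    [0, 0, 0, 0, 43, 23.5, 0],
    [0, 0, 0, 0, 43, 23.5, 0],
    [0, 0, 0, 0, 43, 23.5, 0],
    [0, 0, 0, 0, 42, 23.5, 0],
    [0, 0, 0, 0, 0, 0, 0],
  ],
)

```text
time: 2.4
ee_pos: [0.5305, -0.1139, 0.2004]
tcp_rot: [163.6, 89.9, 151.8]
wrist_force: [-0.4, -0.4, -0.0]
opening: 0.0001
```

```bash
python3 -c "
from h import *
plan([.530,-.115,.074],-12);im,T=grab('wrist','w1');print(proj('wrist',[[.523,-.1495,.102],[.523,-.1495,.064]],T))"
```

```text
t 2.4 pos [ 530.5 -113.9  200.4] ang -11.75 | turn x 0.25 shift [126.4  -1.2  -0.3] tilt [-0.0011  0.0006] F [-0.4 -0.4 -0. ] op 0.1
[[254.84249041 225.96384663]
 [254.87773012 210.68682632]]
```

View pics/w1.png

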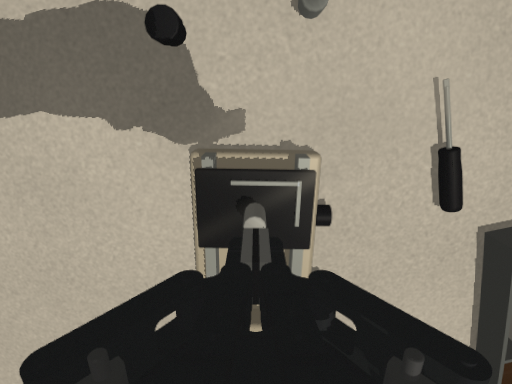

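The carriage plate and knob (~255,218) sit at the predicted place just in front of the fingertips, and the image axes line up with the stand. I'll descend behind the knob.

Call:
carry_out(
  increments=[
    [0, 0, 0, 42, 0, 0, 0],
    [0, 0, 0, 42, 0, 0, 0],
    [0, 0, 0, 42, 0, 0, 0],
    [0, 0, 0, 0, -10, 0, 0],
    [0, 0, 0, 0, -15, 0, 0],
    [0, 0, 0, 0, -15, 0, 0],
    [0, 0, 0, 0, -15, 0, 0],
    [0, 0, 0, 0, -15, 0, 0],
    [0, 0, 0, 0, -15, 0, 0],
  ],
)

```text
time: 3.58
ee_pos: [0.5118, -0.2006, 0.0758]
tcp_rot: [-8.0, 89.9, -19.9]
wrist_force: [0.1, 4.3, 2.3]
opening: 0.0002
```

```bash
python3 -c "
from h import *
plan([.505,-.2325,.074],-12);im,T=grab('side','s1');im,T=grab('top','t1')
a=cv2.imread('pics/t1.png');cv2.imwrite('pics/t1s.png',cv2.resize(a[165:255,305:430],None,fx=6,fy=6,interpolation=2))"
```

```text
t 3.58 pos [ 511.8 -200.6   75.8] ang -11.96 | turn x 0.04 shift [  1.8 -32.6  -0. ] tilt [ 0.0011 -0.0004] F [0.1 4.3 2.3] op 0.2
```

View pics/t1s.png

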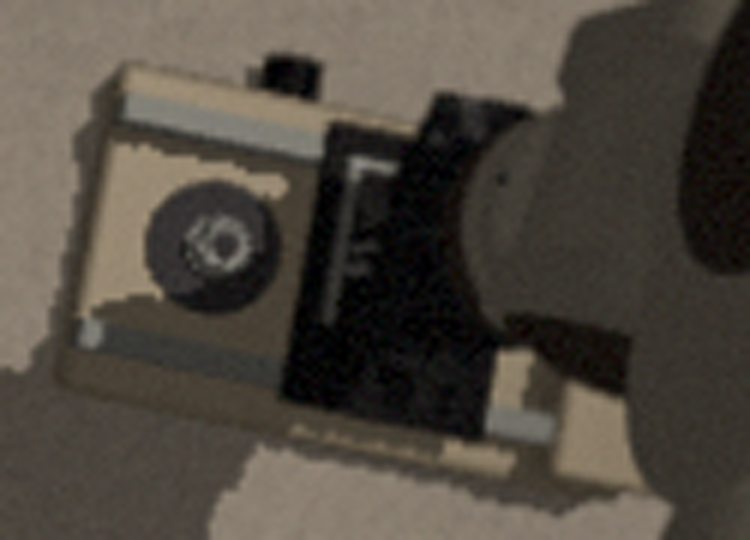

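The carriage is moving (push force 4 N) and the nut is showing at the left, at zoom px (215,243). I'll push on to the stop in smaller steps.

Call:
carry_out(
  increments=[
    [0, 0, 0, 0, -12, 0, 0],
    [0, 0, 0, 0, -12, 0, 0],
    [0, 0, 0, 0, -4, 0, 0],
    [0, 0, 0, 0, -3, 0, 0],
    [0, 0, 0, 0, -1, 0, 0],
  ],
)

```text
time: 4.3
ee_pos: [0.5049, -0.2307, 0.0751]
tcp_rot: [169.1, 90.0, 157.2]
wrist_force: [-1.1, 3.2, 1.8]
opening: 0.0004
```

Call:
carry_out(
  increments=[
    [0, 0, 0, 0, -2, 0, 0],
    [0, 0, 0, 0, -2, 0, 0],
  ],
)

```text
time: 4.55
ee_pos: [0.5042, -0.2341, 0.0752]
tcp_rot: [104.5, 89.9, 92.6]
wrist_force: [0.4, 13.4, 1.6]
opening: -0.0001
```

Call:
carry_out(
  increments=[
    [0, 0, 0, 0, -1, 0, 0],
    [0, 0, 0, 0, 0, 0, 0],
  ],
)

```text
time: 4.8
ee_pos: [0.5042, -0.2341, 0.0752]
tcp_rot: [94.8, 89.8, 82.9]
wrist_force: [-0.2, 11.6, 1.3]
opening: 0.0
```

Call:
carry_out(
  increments=[
    [0, 0, 0, 0, -2, 0, 0],
    [0, 0, 0, 0, 0, 0, 0],
  ],
)

```text
time: 5.05
ee_pos: [0.5041, -0.2341, 0.0752]
tcp_rot: [92.9, 89.6, 81.1]
wrist_force: [2.0, 21.2, 4.2]
opening: -0.0001
```

At the stop: force rose to 21 N with no further motion. I'll back off, rise, and look at the nut.

Call:
carry_out(
  increments=[
    [0, 0, 0, 0, 12, 0, 0],
    [0, 0, 0, -32, 0, 0, 0],
    [0, 0, 0, -33, 20, 0, 50],
    [0, 0, 0, 0, 40, 0, 50],
    [0, 0, 0, 0, 22, 0, 50],
    [0, 0, 0, 0, 0, 0, 50],
    [0, 0, 0, 0, 0, 0, 50],
  ],
)

```text
time: 5.92
ee_pos: [0.5231, -0.1462, 0.1403]
tcp_rot: [-59.8, 90.0, -71.8]
wrist_force: [1.0, 1.0, -0.8]
opening: 0.0429
```

```bash
python3 -c "
from h import *
plan([.5224,-.148,.14],-12);im,T=grab('wrist','w2');print(proj('wrist',[[.5224,-.148,.051],[.5224,-.148,.039]],T))
grab('top','t2')
a=cv2.imread('pics/t2.png');cv2.imwrite('pics/t2s.png',cv2.resize(a[165:255,305:430],None,fx=6,fy=6,interpolation=2))"
```

```text
t 5.92 pos [ 523.1 -146.2  140.3] ang -11.96 | turn x 0.04 shift [ 0.3 -1.9 -0.3] tilt [ 0.0002 -0.0008] F [ 1.   1.  -0.8] op 42.9
[[254.45557484 193.87878403]
 [254.4645446  189.64335026]]
```

View pics/w2.png

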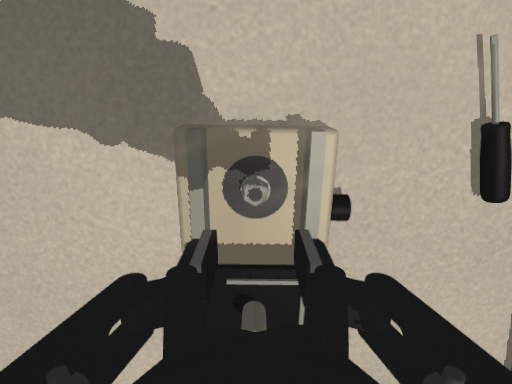

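View pics/t2s.png

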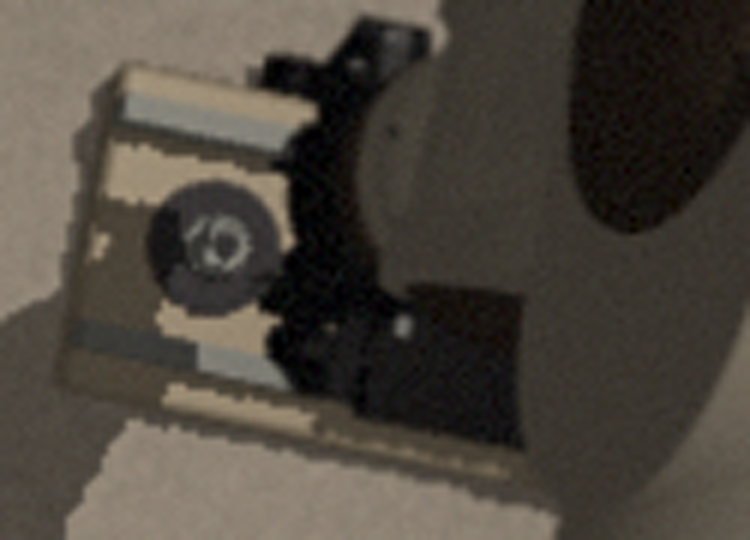

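The wrist view shows the boss disc at about (254,187) with the nut at (256,190), in the clear, and the carriage behind. I'll measure both.

Run:
```python
from h import *
T=np.load('pics/w2.npz')['T']
a=cv2.imread('pics/w2.png');c=a[140:240,200:310]
cv2.imwrite('pics/w2z.png',cv2.resize(c,None,fx=7,fy=6,interpolation=2)[:, :770])
cv2.imwrite('pics/w2z.png',cv2.resize(c,None,fx=6,fy=6,interpolation=2))
hsv=cv2.cvtColor(a,cv2.COLOR_BGR2HSV)
print(a[160,254],a[187,235],a[187,275],a[165,240], a[210,254],a[187,295],a[150,280],a[150,254])
print(proj('wrist',[[.5224,-.148,.034]],T))
```

```text
[46 48 50] [66 68 71] [75 79 82] [42 44 46] [71 76 79] [134 159 171] [145 173 187] [ 80  95 103]
[[254.46799674 187.98822424]]
```

View pics/w2z.png

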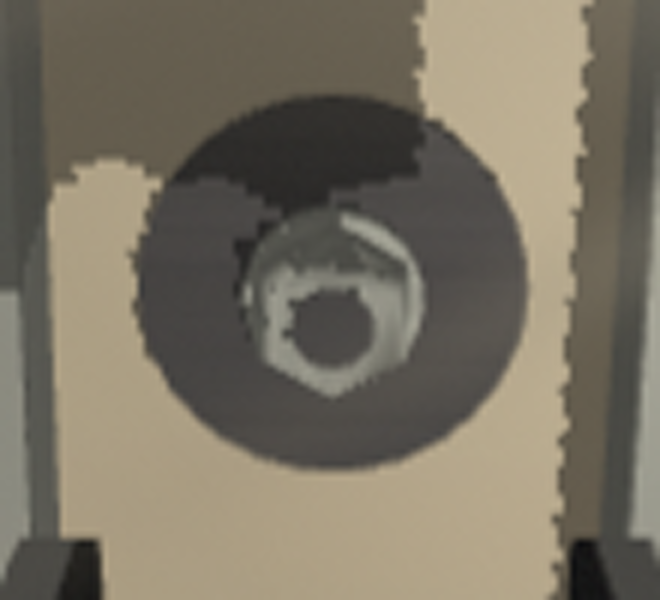

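Run:
```python
from h import *
T=np.load('pics/w2.npz')['T']
a=cv2.imread('pics/w2.png')
# boss: low-saturation region
hsv=cv2.cvtColor(a,cv2.COLOR_BGR2HSV)
m=((hsv[...,1]<40)).astype(np.uint8)*255
m[:,:210]=0;m[:,300:]=0;m[:145]=0;m[225:]=0
n,l,s,cen=cv2.connectedComponentsWithStats(m);i=1+s[1:,4].argmax();print(s[i],cen[i])
mm=(l==i).astype(np.uint8);cn=max(cv2.findContours(mm,cv2.RETR_EXTERNAL,cv2.CHAIN_APPROX_NONE)[0],key=len)
e=cv2.fitEllipse(cn);print(e)
P=onplane('wrist',cn.reshape(-1,2),.034,T)[:,:2]
# circle fit
A=np.c_[2*P,np.ones(len(P))];x=np.linalg.lstsq(A,(P**2).sum(1),rcond=None)[0];print('boss centre',x[:2],'r',np.sqrt(x[2]+x[:2]@x[:2]))
print('flange L,R',onplane('wrist',[[200+245.5/6-.5,140+300.5/6-.5],[200+424.5/6-.5,140+300.5/6-.5]],.039,T))
```

```text
[ 223  156   65   62 3139] [254.84867792 186.67250717]
((254.84678649902344, 186.66307067871094), (61.085453033447266, 63.5964241027832), 90.97016906738281)
boss centre [ 0.52280928 -0.14779296] r 0.0293293427360991
flange L,R [[ 0.50999644 -0.14531862  0.039     ]
 [ 0.53636624 -0.15089561  0.039     ]]
```

```bash
python3 -c "
from h import *
plan([.512,.20,.19],-2)"
```

```text
t 6.03 pos [ 522.9 -146.4  140.2] ang -12.01 | turn x -10.01 shift [-49.8 345.9 -23. ] tilt [ 0.     -0.0004] F [-0.6 -0.3  0.5] op 42.7
```

Call:
carry_out(
  increments=[
    [-10, 0, 0, -30, 0, 0, 50],
    [0, 0, 0, -20, 45, -3, 50],
    [0, 0, 0, 0, 50, -3, 50],
    [0, 0, 0, 0, 50, -3, 50],
    [0, 0, 0, 0, 50, -3, 50],
    [0, 0, 0, 0, 50, -3, 50],
    [0, 0, 0, 0, 50, -4, 50],
    [0, 0, 0, 0, 51, -4, 50],
    [0, 0, 0, 0, 0, 0, 50],
  ],
)

```text
time: 7.15
ee_pos: [0.5118, 0.2031, 0.1898]
tcp_rot: [179.9, 90.0, 178.1]
wrist_force: [1.0, -0.9, 0.8]
opening: 0.0427
```

```bash
python3 -c "
from h import *
plan([.512,.20,.19],-2);im,T=grab('wrist','w3');print(proj('wrist',[[0.51332794,0.28949452,0.082],[0.50713073,0.22074131,.082],[0.51722548,0.15750667,.082     ]],T))
"
```

```text
t 7.15 pos [511.8 203.1 189.8] ang -1.79 | turn x 0.21 shift [-0.2 -3.1  0.4] tilt [-0.0004  0.    ] F [ 1.  -0.9  0.8] op 42.7
[[253.70472795  86.79292121]
 [249.27742139 167.04681515]
 [262.04057662 230.23614627]]
```

View pics/w3.png

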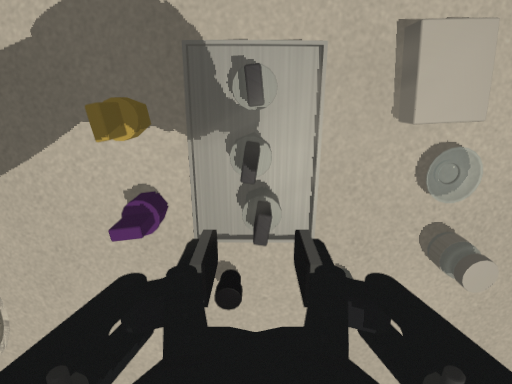

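The wrist view shows the three keys: far bar (255,85), middle (250,162), near (263,222). All are upright in the tray. I'll zoom in to get the bar-top outlines.

Run:
```python
import cv2
a=cv2.imread('pics/w3.png');c=a[50:250,200:320]
cv2.imwrite('pics/w3a.png',cv2.resize(a[50:130,210:310],None,fx=7,fy=7,interpolation=2))
cv2.imwrite('pics/w3b.png',cv2.resize(a[125:250,215:300],None,fx=4.7,fy=4.7,interpolation=2))
```

```text
(no output)
```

View pics/w3a.png

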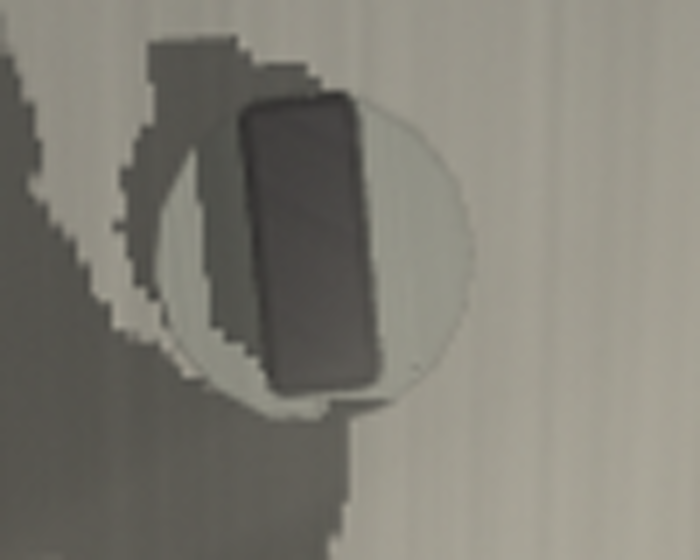

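View pics/w3b.png

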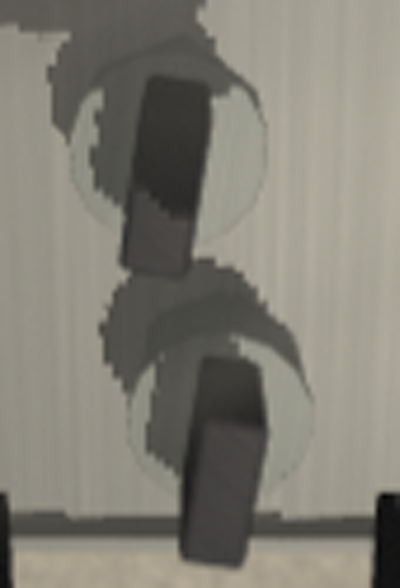

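```bash
cat >> h.py <<'E'
def zp(z,x0,y0,f): return (np.array(z,float)+.5)/f-.5+[x0,y0]
def rep(nm,P):
    # corners: far-left, far-right, near-right, near-left
    v=(P[0]+P[1]-P[2]-P[3])/2; u=(P[1]+P[2]-P[0]-P[3])/2
    print(nm,'centre',np.round(P.mean(0),4),'len',np.round(np.linalg.norm(v),4),'wid',np.round(np.linalg.norm(u),4),'yaw',np.round(np.degrees(np.arctan2(v[1],v[0]))-90,2))
E
python3 - <<'E'
from h import *
T=np.load('pics/w3.npz')['T']
rep('far',onplane('wrist',zp([[240,103],[352,92],[381,382],[270,393]],210,50,7),.082,T))
rep('near',onplane('wrist',zp([[196,418],[266,425],[243,566],[180,561]],215,125,4.7),.082,T))
rep('mid',onplane('wrist',zp([[145,75],[210,80],[188,277],[122,264]],215,125,4.7),.082,T))
print('collars far,mid,near',onplane('wrist',np.r_[zp([[315,257]],210,50,7),zp([[168,143],[220,420]],215,125,4.7)],.042,T))
E
```

```text
far centre [0.5136 0.2913 0.082 ] len 0.0331 wid 0.0134 yaw 4.3
near centre [0.5169 0.1581 0.082 ] len 0.0325 wid 0.0138 yaw -8.46
mid centre [0.5079 0.2253 0.082 ] len 0.038 wid 0.0127 yaw -8.56
collars far,mid,near [[0.51408812 0.29157342 0.042     ]
 [0.50762398 0.22413101 0.042     ]
 [0.51751384 0.15791508 0.042     ]]
```

```bash
python3 -c "
from h import *
plan([.5172,.158,.05],-8.5)"
```

```text
t 7.2 pos [511.9 201.6 189.9] ang -1.85 | turn x 6.65 shift [139.9 -42.3  11.7] tilt [-0.0004 -0.0005] F [0.4 0.4 0.5] op 42.6
```

Call:
carry_out(
  increments=[
    [6.6, 0, 0, 0, 0, 0, 50],
    [0, 0, 0, 0, -42, 12, 50],
    [0, 0, 0, 40, 0, 0, 50],
    [0, 0, 0, 35, 0, 0, 50],
    [0, 0, 0, 0, 0, 0, 50],
  ],
)

```text
time: 7.82
ee_pos: [0.5163, 0.1556, 0.1131]
tcp_rot: [-151.1, 89.7, -159.7]
wrist_force: [-1.1, 0.5, 0.8]
opening: 0.043
```

```bash
python3 -c "
from h import *
plan([.5172,.158,.05],-8.5);im,T=grab('wrist','w4');cv2.imwrite('pics/w4z.png',cv2.resize(im[150:350,150:360,::-1],None,fx=3,fy=3,interpolation=2))
"
```

```text
t 7.83 pos [516.3 155.6 113.1] ang -8.68 | turn x -0.18 shift [63.1  2.5  0.5] tilt [-0.0042 -0.0015] F [-1.1  0.5  0.8] op 43.0
```

View pics/w4z.png

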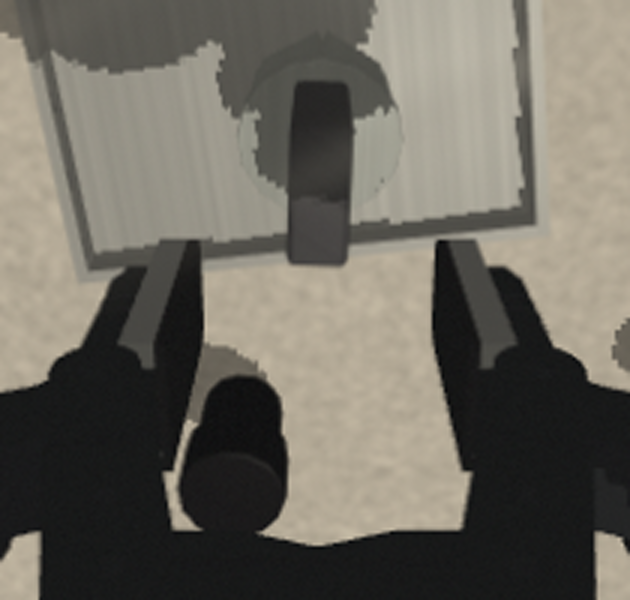

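```bash
python3 -c "
from h import *
T=np.load('pics/w4.npz')['T']
n=onplane('wrist',zp([[320,264]],150,150,3),.082,T)[0];a=np.radians(90-8.5);print(n, n[:2]+.017*np.array([np.cos(a),np.sin(a)]))
print(proj('wrist',[[.5172,.158,.082]],T))
print('collar',onplane('wrist',zp([[321,130]],150,150,3),.042,T))
plan([.5172,.158,.05],-8.5)"
```

```text
[0.51502092 0.14177306 0.082     ] [0.51753368 0.15858633]
[[255.94112458 215.46704698]]
collar [[0.51812076 0.16020649 0.042     ]]
t 7.88 pos [517.2 156.3 115.2] ang -8.65 | turn x -0.15 shift [65.2  1.7 -0.2] tilt [-0.0015 -0.0007] F [-0.2 -0.4  0.9] op 42.5
```

Call:
carry_out(
  increments=[
    [0, 0, 0, 30, 2, 0, 50],
    [0, 0, 0, 30, 0, 0, 50],
    [0, 0, 0, 5, 0, 0, 50],
    [0, 0, 0, 0, 0, 0, 0],
    [0, 0, 0, 0, 0, 0, 0],
    [0, 0, 0, 0, 0, 0, 0],
    [0, 0, 0, 0, 0, 0, 0],
    [0, 0, 0, 0, 0, 0, 0],
  ],
  squeeze=80,
)

```text
time: 8.88
ee_pos: [0.5188, 0.1598, 0.0522]
tcp_rot: [19.3, 89.8, 10.7]
wrist_force: [-0.4, -1.2, 6.7]
opening: 0.013
```

```bash
python3 -c "
from h import *
plan([.5228,-.1478,.14],-12);print(sensors.get_obs()['torque'])"
```

```text
t 8.88 pos [518.8 159.8  52.2] ang -8.55 | turn x 3.45 shift [ -87.8 -300.1   67.9] tilt [0.0029 0.0005] F [-0.4 -1.2  6.7] op 13.0
[-0.25770278  0.09096467  0.04388889]
```

Call:
carry_out(
  increments=[
    [0, 0, 0, -20, 0, 0, 0],
    [0, 0, 0, -30, 0, 0, 0],
    [3.5, 0, 0, -30, 0, 0, 0],
    [0, 0, 0, 0, -40, 9, 0],
    [0, 0, 0, 0, -45, 10, 0],
    [0, 0, 0, 0, -45, 10, 0],
    [0, 0, 0, 0, -45, 10, 0],
    [0, 0, 0, 0, -45, 10, 0],
    [0, 0, 0, 0, -45, 10, 0],
    [0, 0, 0, 0, -35, 9, 0],
    [0, 0, 0, 0, 0, 0, 0],
  ],
)

```text
time: 10.25
ee_pos: [0.5215, -0.1501, 0.1305]
tcp_rot: [-70.4, 90.0, -82.7]
wrist_force: [0.1, 0.8, -3.1]
opening: 0.0131
```

```bash
python3 -c "
from h import *
plan([.5228,-.1478,.14],-12);im,T=grab('wrist','w5');cv2.imwrite('pics/w5z.png',cv2.resize(im[110:310,150:360,::-1],None,fx=3,fy=3,interpolation=2))
im,T=grab('side','s5');cv2.imwrite('pics/s5z.png',cv2.resize(im[190:370,180:380,::-1],None,fx=3,fy=3,interpolation=2))
"
```

```text
t 10.25 pos [ 521.5 -150.1  130.5] ang -12.23 | turn x -0.23 shift [-9.5  2.5  0.8] tilt [ 0.     -0.0003] F [ 0.1  0.8 -3.1] op 13.1
```

View pics/w5z.png

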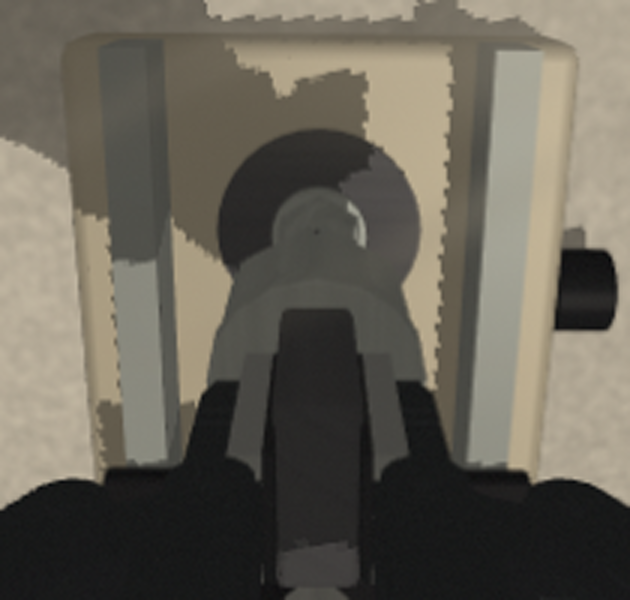

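View pics/s5z.png

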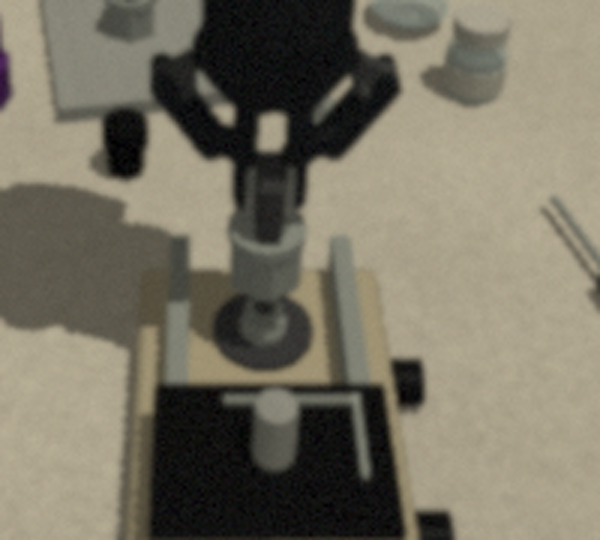

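Run:
```python
from h import *
T=np.load('pics/w5.npz')['T']; T[:3,3]=[.5215,-.1501,.1305]
Ti=np.linalg.inv(T)
def tool(uv,z):
    p=onplane('wrist',uv,z,T);return (np.c_[p,np.ones(len(p))]@Ti.T)[:,:3]*1000
zc=.1305-.0482+.038
print('bar base edge (expect y=17)',tool(zp([[281,310],[356,310]],150,110,3),zc))
print('collar apex (22) ',tool(zp([[320,280]],150,110,3),zc))
print('tube L/R edge at base of collar (top part)',tool(zp([[217,340],[424,340]],150,110,3),zc))
print('bar top near edge (-17)',tool(zp([[280,585],[357,583]],150,110,3),.1305-.0482+.078))
# expected hole positions: project rim for offset 0
P=np.array([[48.2,0,0,1000]])/1000@T.T
# nut bolt in this view
print('boss centre',onplane('wrist',zp([[319,232]],150,110,3),.034,T))
```

```text
bar base edge (expect y=17) [[10.19567891 12.9456092  -6.74404686]
 [10.19713367 12.94774046  7.80235266]]
collar apex (22)  [[10.19468677 19.14923898  0.80655397]]
tube L/R edge at base of collar (top part) [[ 10.19620631   6.5830226  -19.38740354]
 [ 10.20027296   6.58412446  21.26220467]]
bar top near edge (-17) [[-29.79537154 -18.48692642  -5.77735854]
 [-29.79423732 -18.10186876   6.64344986]]
boss centre [[ 0.52292919 -0.14826218  0.034     ]]
```

Run:
```python
from h import *
y=np.array([.208,.978,0]);z=np.array([.978,-.208,0])
k=np.array([.5215,-.1501,0])-.0023*y+.0005*z; n=np.array([.5228,-.1478,0])
def s(p): q=proj('side',p)-[180,190]; return (q+.5)*3-.5
for h in (.078,.038,.030,0): print('key',h,s(k+[0,0,.0823+h]))
for h in (.034,.039,.051): print('nut',h,s(n+[0,0,h]))
for h in (.102,): print('knob', s(n-.11*y+[0,0,h]))
im=cv2.imread('pics/s5.png');cv2.imwrite('pics/s5y.png',cv2.resize(im[235:315,240:300],None,fx=9,fy=7.5,interpolation=2))
cv2.imwrite('pics/s5y.png',cv2.resize(im[235:315,230:310],None,fx=7.4,fy=7.4,interpolation=2))
def s2(p): q=proj('side',p)-[230,235]; return (q+.5)*7.4-.5
for h in (.038,.030,0): print('key',h,s2(k+[0,0,.0823+h]))
for h in (.034,.039,.051): print('nut',h,s2(n+[0,0,h]))
```

```text
key 0.078 [[269.04929365 167.35853225]]
key 0.038 [[266.23598342 222.39465896]]
key 0.03 [[265.69550599 232.97861328]]
key 0 [[263.73027611 271.49205737]]
nut 0.034 [[260.83796833 323.61686545]]
nut 0.039 [[261.13426976 317.78045384]]
nut 0.051 [[261.85471038 303.59387811]]
knob [[277.08703959 399.62106711]]
key 0.038 [[287.44875911 216.30682544]]
key 0.03 [[286.11558145 242.41391276]]
key 0 [[281.2680144  337.41374151]]
nut 0.034 [[274.13365521 465.98826812]]
nut 0.039 [[274.86453208 451.59178613]]
nut 0.051 [[276.64161894 416.59823266]]
```

View pics/s5y.png

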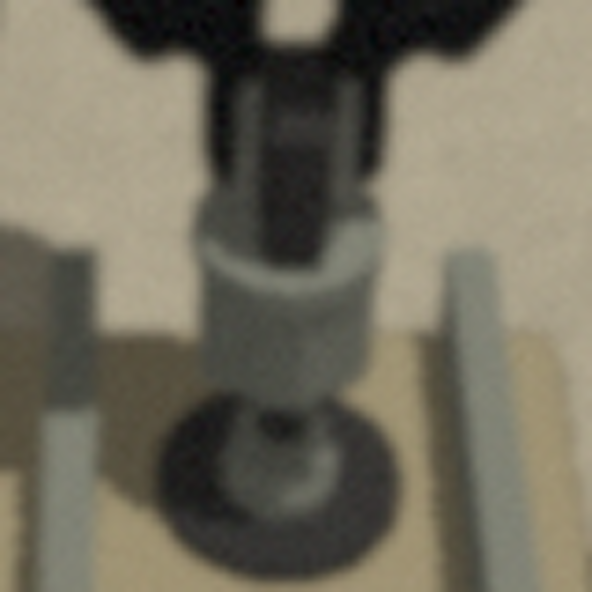

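Call:
carry_out(
  increments=[
    [0, 0, 0, 0, 4.8, 0.5, 0],
    [0, 0, 0, 20, 0, 0, 0],
    [0, 0, 0, 5, 0, 0, 0],
    [0, 0, 0, 2, 0, 0, 0],
    [0, 0, 0, 2, 0, 0, 0],
    [0, 0, 0, 2, 0, 0, 0],
    [0, 0, 0, 2, 0, 0, 0],
    [0, 0, 0, 0, 0, 0, 0],
  ],
)

```text
time: 11.35
ee_pos: [0.5235, -0.1434, 0.0992]
tcp_rot: [1.9, 89.9, -10.2]
wrist_force: [-3.7, 1.2, 9.3]
opening: 0.0126
```

```bash
python3 -c "
from h import *
plan([.5228,-.1455,.0872],-12);print(sensors.get_obs()['torque'])"
```

```text
t 11.35 pos [ 523.5 -143.4   99.2] ang -12.06 | turn x -0.06 shift [12.  -2.2 -0.2] tilt [ 0.002  -0.0004] F [-3.7  1.2  9.3] op 12.6
[0.32691171 0.88296131 0.00690115]
```

Call:
carry_out(
  increments=[
    [0, 0, 0, 0, -1, 0, 0],
    [0, 0, 0, 0, -1, 0, 0],
    [0, 0, 0, 0, 0, 0, 0],
  ],
)

```text
time: 11.72
ee_pos: [0.5235, -0.1447, 0.0992]
tcp_rot: [34.6, 89.8, 22.6]
wrist_force: [-1.4, 5.3, 8.6]
opening: 0.0129
```

```bash
python3 -c "
from h import *
plan([.5228,-.1455,.0872],-12);print(sensors.get_obs()['torque'])
im,T=grab('side','s6');cv2.imwrite('pics/s6y.png',cv2.resize(im[235:315,230:310,::-1],None,fx=7.4,fy=7.4,interpolation=2))
im,T=grab('wrist','w6');cv2.imwrite('pics/w6z.png',cv2.resize(im[110:310,150:360,::-1],None,fx=3,fy=3,interpolation=2))"
```

```text
t 11.72 pos [ 523.5 -144.7   99.2] ang -12.03 | turn x -0.03 shift [12.  -0.9 -0.5] tilt [0.003  0.0013] F [-1.4  5.3  8.6] op 12.9
[ 1.33954502  0.33163452 -0.01063874]
```

View pics/s6y.png

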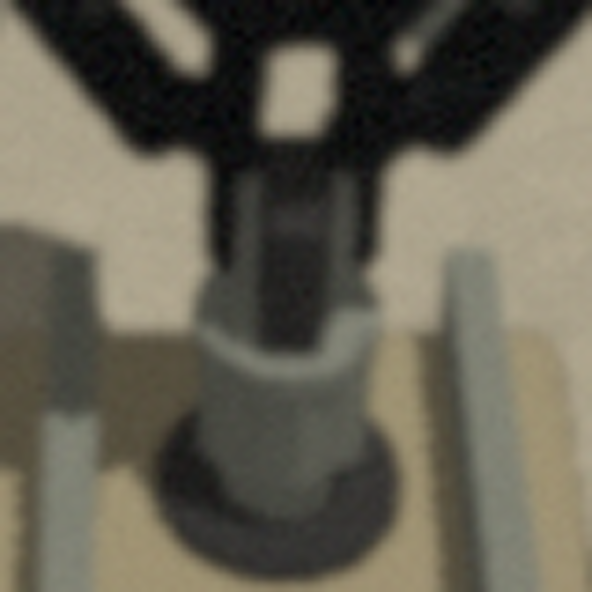

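View pics/w6z.png

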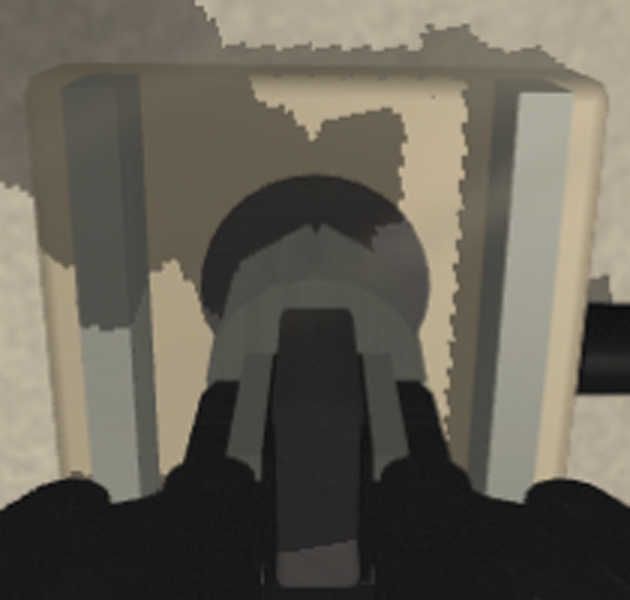

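Run:
```python
from h import *
T=np.load('pics/w6.npz')['T'];Ti=np.linalg.inv(T)
def tool(uv,z):
    p=onplane('wrist',uv,z,T);return (np.c_[p,np.ones(len(p))]@Ti.T)[:,:3]*1000
print('rim vertex',tool(zp([[316,226]],150,110,3),.051),'-22.5')
print('rim L vertices',tool(zp([[234,270],[389,260]],150,110,3),.051))
print('boss far edge',tool(zp([[316,175]],150,110,3),.034),'-30')
print('boss L,R',tool(zp([[202,280],[430,280]],150,110,3),.034))
print('nut w/ prior', (Ti@np.array([.5228,-.1478,.039,1]))*1000)
```

```text
rim vertex [[48.24191527 18.50262936  0.06885298]] -22.5
rim L vertices [[ 48.16864194   7.56530638 -19.47030028]
 [ 48.2742218   10.0624609   17.42335588]]
boss far edge [[65.25688868 26.73473081  0.07638655]] -30
boss L,R [[ 65.12497447  -1.28515534 -29.61117265]
 [ 65.28775631  -1.32887004  29.83695623]]
nut w/ prior [ 6.02018290e+01 -3.29456729e+00 -2.23448550e-01  1.00000000e+03]
```

Call:
carry_out(
  increments=[
    [0, 0, 0, 1, 0, 0.5, 0],
    [0, 0, 0, 0, 1, 0, 0],
    [0, 0, 0, 0, 0.5, -0.5, 0],
    [3, 0, 0, 0, 0, -0.5, 0],
    [-3, 0, 0, 0, 0, 0, 0],
    [-3, 0, 0, 0, 0.5, 0, 0],
    [3, 0, 0, 0, 0, 0.5, 0],
    [0, 0, 0, 0, 0.5, 0, 0],
    [0, 0, 0, 0, 0, 0, 0],
  ],
)

```text
time: 12.95
ee_pos: [0.5243, -0.1439, 0.099]
tcp_rot: [-22.6, 89.7, -34.7]
wrist_force: [-2.7, -2.9, 13.8]
opening: 0.013
```

```bash
python3 -c "
from h import *
plan([.5228,-.1455,.0872],-12);print(sensors.get_obs()['torque'])"
```

```text
t 12.95 pos [ 524.3 -143.9   99. ] ang -12.09 | turn x -0.09 shift [11.8 -1.9 -1.1] tilt [ 0.0039 -0.0027] F [-2.7 -2.9 13.8] op 13.0
[-0.74257359  0.6997996   0.02293641]
```

Call:
carry_out(
  increments=[
    [0, 0, 0, -20, 0, 0, 0],
    [0, 0, 0, -17, 0, 0, 0],
    [0, 0, 0, 0, 40, -9, 0],
    [0, 0, 0, 0, 45, -10, 0],
    [0, 0, 0, 0, 45, -10, 0],
    [0, 0, 0, 0, 45, -10, 0],
    [0, 0, 0, 0, 45, -10, 0],
    [0, 0, 0, 0, 45, -10, 0],
    [0, 0, 0, 0, 33, -9, 0],
    [-3.5, 0, 0, 0, 0, 0, 0],
    [0, 0, 0, 0, 0, 0, 0],
  ],
)

```text
time: 14.32
ee_pos: [0.519, 0.1632, 0.1335]
tcp_rot: [9.4, 90.0, 0.9]
wrist_force: [-0.0, -0.3, -2.8]
opening: 0.013
```

```bash
python3 -c "
from h import *
plan([.5185,.1598,.0522],-8.5);print(sensors.get_obs()['torque'])"
```

```text
t 14.32 pos [519.  163.2 133.5] ang -8.53 | turn x -0.03 shift [81.3 -3.4  0. ] tilt [0.0001 0.    ] F [-0.  -0.3 -2.8] op 13.0
[-0.00873284 -0.02542992  0.00282287]
```

Call:
carry_out(
  increments=[
    [0, 0, 0, 30, -3.4, 0, 0],
    [0, 0, 0, 30, 0, 0, 0],
    [0, 0, 0, 15, 0, 0, 0],
    [0, 0, 0, 4, 0, 0, 0],
    [0, 0, 0, 2, 0, 0, 0],
    [0, 0, 0, 1, 0, 0, 0],
    [0, 0, 0, 0, 0, 0, 0],
  ],
)

```text
time: 15.2
ee_pos: [0.519, 0.1596, 0.0523]
tcp_rot: [25.0, 89.9, 16.4]
wrist_force: [-0.9, -0.7, 1.5]
opening: 0.0126
```

Call:
carry_out(
  increments=[
    [0, 0, 0, 0, 0, 0, 25],
    [0, 0, 0, 0, 0, 0, 50],
    [0, 0, 0, 0, 0, 0, 50],
    [0, 0, 0, -20, 0, 0, 50],
    [0, 0, 0, -40, 0, 0, 50],
    [0, 0, 0, -20, 35, 0, 50],
    [0, 0, 0, 0, 10, 0, 50],
    [0, 0, 0, 0, 0, 0, 50],
  ],
)

```text
time: 16.2
ee_pos: [0.5247, 0.2041, 0.1302]
tcp_rot: [-144.8, 89.9, -153.3]
wrist_force: [-0.1, -0.4, 0.3]
opening: 0.0425
```

```bash
python3 -c "
from h import *
plan([.508,.224,.05],-8.5);im,T=grab('wrist','w7');cv2.imwrite('pics/w7z.png',cv2.resize(im[100:310,150:360,::-1],None,fx=2.8,fy=2.8,interpolation=2))
print(proj('wrist',[[.508,.224,.082]],T))"
```

```text
t 16.2 pos [524.7 204.1 130.2] ang -8.49 | turn x 0.01 shift [ 80.2  17.2 -19.5] tilt [-0.0014 -0.0007] F [-0.1 -0.4  0.3] op 42.5
[[227.39044119 186.66920522]]
```

View pics/w7z.png

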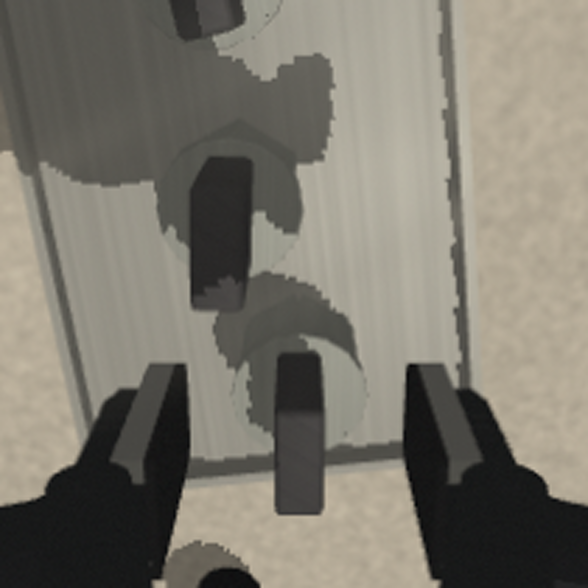

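```bash
python3 -c "
from h import *
T=np.load('pics/w7.npz')['T']
P=onplane('wrist',zp([[191,190],[250,183],[243,311],[190,310]],150,100,2.8),.082,T);rep('mid',P)
n=onplane('wrist',zp([[216.5,310]],150,100,2.8),.082,T)[0];a=np.radians(90-9.5);c=n[:2]+.017*np.array([np.cos(a),np.sin(a)]);print(c)
cc=onplane('wrist',zp([[229,210]],150,100,2.8),.042,T);print('collar',cc)
plan([c[0],c[1],.05],-9.5)"
```

```text
mid centre [0.5079 0.2223 0.082 ] len 0.0329 wid 0.0142 yaw -11.85
[0.50735897 0.22310336]
collar [[0.50738934 0.22228091 0.042     ]]
t 16.25 pos [524.5 203.6 130. ] ang -8.52 | turn x 0.98 shift [ 80.   16.4 -20.2] tilt [-0.0019 -0.001 ] F [ 0.  -0.6  0. ] op 43.0
```

Call:
carry_out(
  increments=[
    [2, 0, 0, 0, 15.5, -20, 50],
    [0, 0, 0, 30, 0, 0, 50],
    [0, 0, 0, 35, 0, 0, 50],
    [0, 0, 0, 13, 0, 0, 50],
    [0, 0, 0, 0, 0, 0, 50],
    [0, 0, 0, 0, 0, 0, 0],
    [0, 0, 0, 0, 0, 0, 0],
    [0, 0, 0, 0, 0, 0, 0],
    [0, 0, 0, 0, 0, 0, 0],
    [0, 0, 0, 0, 0, 0, 0],
  ],
)

```text
time: 17.5
ee_pos: [0.5084, 0.2224, 0.0546]
tcp_rot: [28.5, 89.9, 18.0]
wrist_force: [-0.9, -1.2, 6.2]
opening: 0.0126
```

```bash
python3 -c "
from h import *
plan([.5235,-.1447,.1325],-12)"
```

```text
t 17.5 pos [508.4 222.4  54.6] ang -10.55 | turn x 1.45 shift [ -77.9 -356.    91.1] tilt [0.0021 0.0007] F [-0.9 -1.2  6.2] op 12.6
```

Call:
carry_out(
  increments=[
    [0, 0, 0, -20, 0, 0, 0],
    [0, 0, 0, -40, 0, 0, 0],
    [1.5, 0, 0, -40, 0, 0, 0],
    [0, 0, 0, 0, -45, 11, 0],
    [0, 0, 0, 0, -50, 13, 0],
    [0, 0, 0, 0, -52, 13, 0],
    [0, 0, 0, 0, -52, 13, 0],
    [0, 0, 0, 0, -52, 13, 0],
    [0, 0, 0, 0, -52, 14, 0],
    [0, 0, 0, 15, -50, 14, 0],
    [0, 0, 0, 10, 0, 0, 0],
    [0, 0, 0, 0, 0, 0, 0],
  ],
)

```text
time: 19.0
ee_pos: [0.5223, -0.1417, 0.1273]
tcp_rot: [168.0, 89.9, 155.9]
wrist_force: [0.2, -0.7, -2.1]
opening: 0.0128
```

```bash
python3 -c "
from h import *
plan([.5235,-.1447,.1],-12);im,T=grab('wrist','w8');cv2.imwrite('pics/w8z.png',cv2.resize(im[110:310,150:360,::-1],None,fx=3,fy=3,interpolation=2))
im=cv2.imread('pics/w5.png')
plan([.5235,-.1447,.1],-12)"
```

```text
t 19.0 pos [ 522.3 -141.7  127.3] ang -12.09 | turn x -0.09 shift [27.3 -2.7  1.8] tilt [-0.0019  0.0009] F [ 0.2 -0.7 -2.1] op 12.8
t 19.05 pos [ 522.7 -141.3  128.1] ang -12.03 | turn x -0.03 shift [28.1 -3.2  1.5] tilt [-0.0008  0.0005] F [-0.3 -0.3 -1. ] op 12.8
```

View pics/w8z.png

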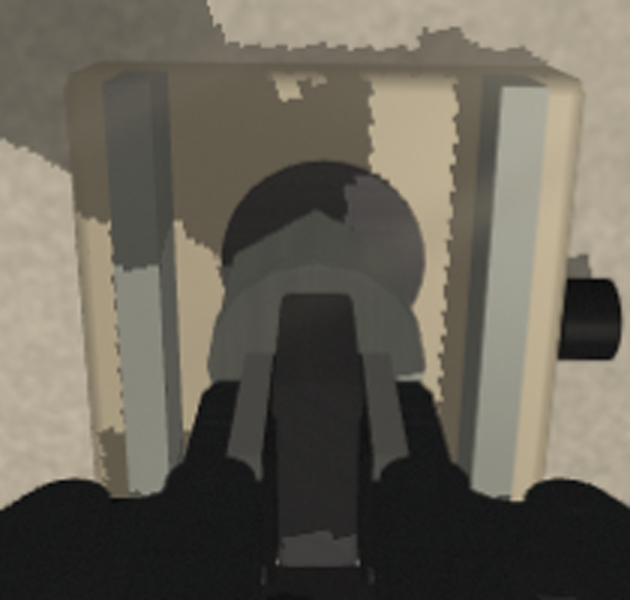

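```bash
cat >> h.py <<'E'
def tl(uv,z,T):
    p=onplane('wrist',uv,z,T);return ((np.c_[p,np.ones(len(p))]@np.linalg.inv(T).T)[:,:3]*1000).round(2)
E
python3 - <<'E'
from h import *
T=np.load('pics/w8.npz')['T'];T[:3,3]=[.5225,-.1415,.1278]
print('rim vertex',tl(zp([[317,211]],150,110,3),.0772,T),'-22.5')
print('boss far edge',tl(zp([[323,160]],150,110,3),.034,T),'-30')
print('boss L,R',tl(zp([[222,255],[425,255]],150,110,3),.034,T))
print('collar LR',tl(zp([[210,370],[424,370]],150,110,3),.1152,T))
print('nut prior',np.linalg.inv(T)@[.5228,-.1478,.034,1])
E
```

```text
rim vertex [[50.61 21.49  0.3 ]] -22.5
boss far edge [[93.81 24.33  2.08]] -30
boss L,R [[ 93.86  -4.14 -27.49]
 [ 93.73  -4.08  32.13]]
collar LR [[ 12.64  -1.14 -21.35]
 [ 12.55  -1.1   21.85]]
nut prior [ 0.09379376 -0.00613884  0.00180718  1.        ]
```

Call:
carry_out(
  increments=[
    [0, 0, 0, 0, -4.9, 1.8, 0],
    [0, 0, 0, 18, 0, 0, 0],
    [0, 0, 0, 3, 0, 0, 0],
    [0, 0, 0, 2, 0, 0, 0],
    [0, 0, 0, 2, 0, 0, 0],
    [0, 0, 0, 2, 0, 0, 0],
    [0, 0, 0, 2, 0, 0, 0],
    [0, 0, 0, 0, 0, 0, 0],
  ],
)

```text
time: 20.05
ee_pos: [0.5236, -0.1471, 0.0992]
tcp_rot: [167.1, 90.0, 155.1]
wrist_force: [-1.0, 0.4, -0.7]
opening: 0.0125
```

```bash
python3 -c "
from h import *
plan([.5235,-.1447,.0896],-12);print(sensors.get_obs()['torque'])"
```

```text
t 20.05 pos [ 523.6 -147.1   99.2] ang -12.05 | turn x -0.05 shift [ 9.6  2.4 -0.6] tilt [-0.0002  0.0001] F [-1.   0.4 -0.7] op 12.5
[ 0.01634628 -0.05067013 -0.03166131]
```

Call:
carry_out(
  increments=[
    [0, 0, 0, 2, 0, 0, 0],
    [0, 0, 0, 2, 0, 0, 0],
    [0, 0, 0, 2, 0, 0, 0],
    [0, 0, 0, 1.5, 0, 0, 0],
    [0, 0, 0, 0, 0, 0, 0],
  ],
)

```text
time: 20.68
ee_pos: [0.5236, -0.1471, 0.0916]
tcp_rot: [175.5, 90.0, 163.4]
wrist_force: [0.3, -0.3, -1.3]
opening: 0.0125
```

```bash
python3 -c "
from h import *
plan([.5235,-.1447,.0896],-12);print(sensors.get_obs()['torque'])"
```

```text
t 20.68 pos [ 523.6 -147.1   91.6] ang -12.05 | turn x -0.05 shift [ 2.   2.4 -0.6] tilt [-0.0003  0.0001] F [ 0.3 -0.3 -1.3] op 12.5
[-0.03017935 -0.00541142 -0.04095026]
```

Call:
carry_out(
  increments=[
    [0, 0, 0, 1, 0, 0, 0],
    [0, 0, 0, 1, 0, 0, 0],
    [0, 0, 0, 1, 0, 0, 0],
    [0, 0, 0, 1, 0, 0, 0],
    [0, 0, 0, 0, 0, 0, 0],
  ],
)

```text
time: 21.3
ee_pos: [0.524, -0.1472, 0.0894]
tcp_rot: [-0.0, 89.9, -12.1]
wrist_force: [-3.1, 1.5, 10.7]
opening: 0.0126
```

```bash
python3 -c "
from h import *
plan([.5235,-.1447,.0896],-12);print(sensors.get_obs()['torque'])
im,T=grab('side','s9');cv2.imwrite('pics/s9y.png',cv2.resize(im[235:315,230:310,::-1],None,fx=7.4,fy=7.4,interpolation=2))"
```

```text
t 21.3 pos [ 524.  -147.2   89.4] ang -12.05 | turn x -0.05 shift [-0.2  2.3 -1. ] tilt [ 0.0016 -0.0004] F [-3.1  1.5 10.7] op 12.6
[ 0.34448471  0.97912585 -0.06655858]
```

View pics/s9y.png

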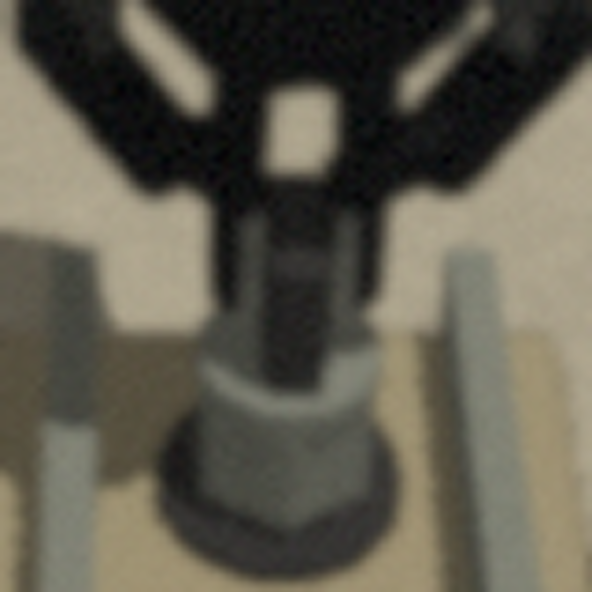

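The second key went 12 mm down over the nut and now rests at the flange height (TCP 0.0894, predicted 0.0896). To rule out the large key sitting off-centre on the flange, I'll lift it a millimetre and check the side play.

Call:
carry_out(
  increments=[
    [0, 0, 0, -3.5, 0, 0, 0],
    [0, 0, 0, 0, 1.5, 0, 0],
    [0, 0, 0, 0, 1.5, 0, 0],
    [0, 0, 0, 0, 1, 0, 0],
    [0, 0, 0, 0, 0, 0, 0],
  ],
)

```text
time: 21.98
ee_pos: [0.524, -0.1451, 0.0912]
tcp_rot: [-95.7, 89.7, -107.8]
wrist_force: [-3.5, -9.9, 0.8]
opening: 0.0129
```

```bash
python3 -c "
from h import *
plan([.5236,-.1471,.0896],-12);print(sensors.get_obs()['torque'])"
```

```text
t 21.98 pos [ 524.  -145.1   91.2] ang -12.13 | turn x -0.13 shift [ 1.6 -2.   0. ] tilt [-0.0014 -0.0043] F [-3.5 -9.9  0.8] op 12.9
[-2.60584842  0.9425328   0.01248382]
```

Call:
carry_out(
  increments=[
    [0, 0, 0, 0, -2, 0, 0],
    [0, 0, 0, 0, -2, 0, 0],
    [0, 0, 0, 0, -2, 0, 0],
    [0, 0, 0, 0, -1, 0, 0],
    [0, 0, 0, 0, 0, 0, 0],
  ],
)

```text
time: 22.6
ee_pos: [0.5232, -0.1489, 0.091]
tcp_rot: [101.0, 89.8, 89.0]
wrist_force: [1.3, 5.9, -3.4]
opening: 0.0125
```

```bash
python3 -c "
from h import *
plan([.5236,-.1471,.0896],-12);print(sensors.get_obs()['torque'])"
```

```text
t 22.6 pos [ 523.2 -148.9   91. ] ang -12.01 | turn x -0.01 shift [1.4 1.8 0.1] tilt [0.     0.0028] F [ 1.3  5.9 -3.4] op 12.5
[ 1.6061342  -0.24893478 -0.05644968]
```

Side play is blocked on both sides within about 3 mm, so this key fits (the large one would slide much further). I'll re-centre it and press lightly.

Call:
carry_out(
  increments=[
    [0, 0, 0, 0, 1.5, 0, 0],
    [0, 0, 0, 0, 1.5, -0.4, 0],
    [0, 0, 0, 1.5, 0, 0, 0],
    [0, 0, 0, 1, 0, 0, 0],
    [0, 0, 0, 0.7, 0, 0, 0],
    [0, 0, 0, 0, 0, 0, 0],
    [0, 0, 0, 0, 0, 0, 0],
  ],
)

```text
time: 23.48
ee_pos: [0.5235, -0.1473, 0.0895]
tcp_rot: [-7.6, 89.9, -19.7]
wrist_force: [-3.3, 1.4, 8.5]
opening: 0.0125
```

```bash
python3 -c "
from h import *
plan([.5236,-.1471,.0896],-12);print(sensors.get_obs()['torque'])
im,T=grab('side','s10');im,T=grab('wrist','w10');im,T=grab('top','t10')
plan([.5236,-.1471,.0896],-12)
print(onplane('top',zp([[0,0]],0,0,1),.1)[0])"
```

```text
t 23.48 pos [ 523.5 -147.3   89.5] ang -12.06 | turn x -0.06 shift [-0.1  0.2  0. ] tilt [ 0.0015 -0.0005] F [-3.3  1.4  8.5] op 12.5
[0.25825817 0.85519873 0.00291899]
t 23.62 pos [ 523.5 -147.3   89.5] ang -12.07 | turn x -0.07 shift [-0.1  0.2  0. ] tilt [ 0.0015 -0.0005] F [-3.3  0.4  9. ] op 13.1
[1.08989282 0.76755955 0.1       ]
```

View pics/s10.png

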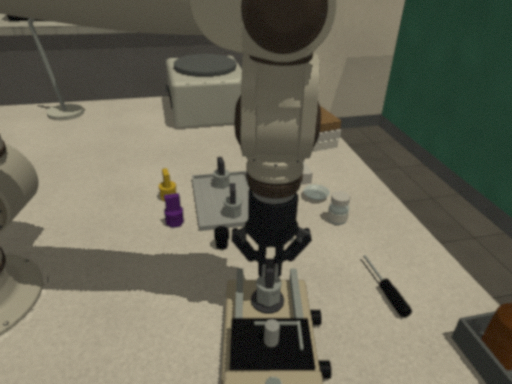

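View pics/w10.png

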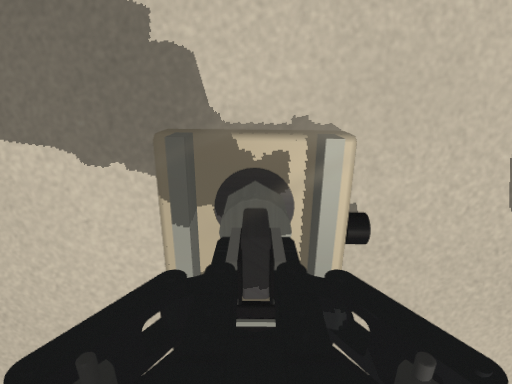

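View pics/t10.png

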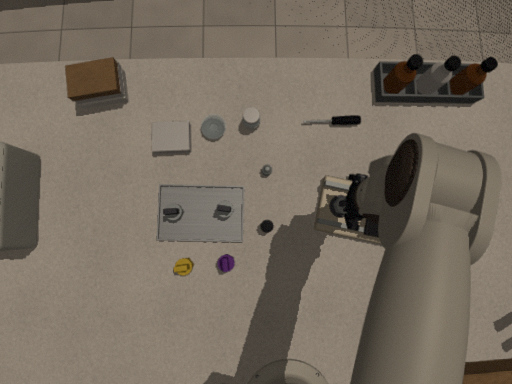

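The side view shows the key upright over the nut at (268,295), the carriage at the lamp-housing stop with its knob at (271,326), and two keys upright in the tray. The top view shows the bystanders unmoved. I'll hand in.

```bash
python3 -c "
from workcell import job_done
print(job_done())"
```

```text
the job is handed in; nothing more can be done
None
```

The job is handed in after about 24 s of robot time. The arm was still holding the middle key on the nut, and the interface gave no verdict.

- **Carriage:** I pushed it to its stop with closed fingers on the knob. It stopped moving and the push rose to 21 N. The last pictures still show it at the stop.
- **First key tried (nearest the stand):** It rested on the nut at the 12 mm height the description gives for a too-small key. Shifting it sideways and twisting it a little did not make it drop. I stood it back upright where it had been in the tray.
- **Second key (middle):** It slid down over the nut and stopped at TCP height 0.0895 m; I had predicted 0.0896 m for the flange. When lifted slightly, it was blocked on both sides within about 3 mm of sideways play, which matches the fitting key and not the large one.
- **Final state:** The key is held by its grip, within about 0.1° of upright, and pressed down with a measured force of about 9 N. The bystanders and the yellow and purple look-alikes look unmoved in the last side and top views.
- **Disagreements:** Different image edges put the key's position in the fingers 2–3 mm apart along the bar. The contact tests on the nut, not the images, decided the fit. A small sideways force of about 3 N remained at the end.

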